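Slide a sensor module home into the bench tester

TASK

Put the sensor module on test: with a fingertip press the red lock button on the blue carriage and keep it held down while you push the carriage along its rails to the end stop at the grey tester, then let go so that the button springs back up and the carriage is locked there. With the carriage locked, press the green start key on top of the tester. The module rides in its white nest: do not touch it or lift it, and leave the other things on the bench where they lie.

Things in the scene. Friction and masses are not known exactly. Their poses are not given: they have to be found in the camera images.
- slide_tester: The whole fixture, screwed down: base plate 132 x 345 mm, 12 mm high; grey tester housing (124 x 82 mm, top 86 mm above the bench) on its +y end. Origin: on the bench under the middle of the base. The carriage travels along its own +y axis, from the free end to the tester, whose face stands at y = +83.5 mm. A steel locking comb, 42 mm high, stands along the -x side of the rails.
- carriage (a joint): Travel of the blue carriage (84 mm wide, 120 mm long) along the rails, in m: 0 at the loading end, where it starts locked; about 0.120 against the end stop (rubber bumpers on the tester), up to 0.121. In the last slot the lock leaves about 1.5 mm of play either way. Needs about 2 N to push when unlocked; locked it cannot move.
- lock_button (a joint): How far the red lock button is pressed, in m: 0 up (locked in a slot), 0.0075 fully down. Sprung: 3 N to start it, 7 N when fully down. It frees the carriage from about 0.005 on. The comb has slots every 15 mm: let go on the way, the button stays down only until the next slot and locks there.
- lock_top (a point): Middle of the top of the red lock button (flat cap 30 x 30 mm). It moves with the carriage; 72 mm above the bench when up. Axes as those of slide_tester.
- push_face (a point): On the carriage, the rear face of the black push plate that stands just ahead of the button on the tester side (22 mm from the button's middle, 7 mm from its cap): middle of its width, 82 mm above the bench. The plate is 58 mm wide, 9 mm thick, its top 20 mm above the button. A finger that presses the button can push on this face towards the tester.
- nest_centre (a point): Middle of the white nest's pocket on the carriage (70 x 28 mm, walls 10 mm high), where the centre of the module sits, 49 mm above the bench, 81 mm ahead of the button's middle.
- test_module_centre (a point): Centre of the blue sensor module with the red disc and green terminal (24 x 66 x 18 mm) that lies loose in the nest.
- start_key (a joint): How far the green start key is pressed, in m: 0 up, 0.006 fully down (5 N). Sprung; it counts as pressed past 0.004.
- start_key_top (a point): Middle of the top of the round green start key (22 mm across) on the tester's top; it is pressed straight down.
- spare_module_1: Black sensor module with a red disc lying on the bench near the robot's side of the fixture (24 x 66 x 18 mm), bystander; origin under its middle.
- spare_module_2: Black sensor module lying behind the fixture (24 x 66 x 18 mm), bystander; origin under its middle.
- box_cutter: Yellow box cutter, left (22 x 158 x 18 mm), bystander.
- screwdriver: Orange screwdriver, right (28 x 190 x 28 mm), bystander.
- tape_roll: Roll of brown tape, right (92 mm across, 49 mm high), bystander.
- label_core: Brown cardboard core, right (40 mm thick, 104 mm long), bystander.
Not all that is in view belongs to the job. What is shaped like the part that bears test_module_centre but purple or turquoise is not meant.

How it is judged:
On the way, in this order (a step that is already met when the one before it is completed fails the run):
1. the carriage is under way with the lock button held down (value of joint lock_button above 0.0045 m and value of joint carriage between 0.04 and 0.1 m), for 0.1 s.
2. the carriage is at its end stop and the lock button has sprung back up (value of joint carriage above 0.117 m and value of joint lock_button below 0.0015 m), for 0.2 s.
3. the green start key is pressed (value of joint start_key above 0.004 m), for 0.05 s.
At the end, for the whole second after the job is handed in: The carriage is within 3 mm of its end stop and at rest, the lock button is fully up again (within 1.5 mm), the start key has been pressed and let go, and the module still lies in its nest (within 8 mm) (all of step 2 and value of joint start_key below 0.0015 m and distance between test_module_centre and nest_centre below 0.008 m and velocity of joint carriage below 0.01 m/s); the robot touches nothing.
It fails at once if the start key was pressed before the carriage was home (value of joint start_key above 0.004 m and value of joint carriage below 0.117 m).
It fails at once if the module in the nest was touched by the robot (contact force between the arm and test_module above 1 N).
It fails at once if the module in the nest was touched by the fingers (contact force between the fingers and test_module above 1 N).
It fails at once if the module was lifted out of its nest (distance between test_module_centre and nest_centre above 0.012 m).
It fails at once if another thing on the bench was moved (distance of any of spare_module_1, spare_module_2, box_cutter, screwdriver, tape_roll, label_core from where it was at the start of the episode above 0.02 m).
It also fails if it takes over 51 s, if anything falls off the work surface, if the arm or the gripper's body presses on something with over 40 N, if the wrist force passes 120 N, or if a joint passes its speed limit or range.

ROBOT

A 7-joint arm with a two-finger parallel gripper is mounted at the origin on a cart in front of the work surface, level with it; the furniture and walls round the work are solid. World frame = base frame: x ahead of the robot, y to its left, z up, the work surface at z = 0. Lengths are in m, angles in rad, forces in N, time in s.
With the tool pointing down it reaches from about 0.4 to 0.85 m from the base axis. Payload 10.4 kg.
Tool frame: the origin (TCP) lies on the centre line of the jaws, within the pads' length; the fingertips stand 14 mm ahead of it and the grasp point (between the pads) lies 5 mm behind it (manip.tip_reach is the distance from the TCP to the fingertips, in m); z points along the fingers, y is the line along which they close (so a half turn about z gives the same grasp; the last joint's range is limited). The gripper opens to 85 mm and grips with 20 to 120 N. Pads are 22 mm wide; open, the fingers measure 114 mm over their backs; the gripper's body (76 mm by 85 mm) begins 54 mm behind the grasp point. The pads swing forward as they close: fully open they stand 13 mm farther back than shut.
Start: joints at [-1.252, 0.332, -0.065, 1.46, 0.022, 1.35, -0.088], TCP at [0.209, 0.589, 0.245] pointing down, gripper open.
Joint ranges: [-2.6, 2.6], [-0.5, 2.12], [-1.47, 1.34], [0.16, 2.42], [-1.27, 4.41], [0.06, 2.06], [-2.6, 2.6]. Speed limits (rad/s): [2.22, 2.22, 2.79, 2.79, 3.14, 3.14, 3.14].

INTERFACE

Orientations are given as a unit quaternion [x, y, z, w].
In Python, from workcell import manip gives the robot as it stands.
- The arm moves only by the shell command python3 -m pendant 'ROWS' [FORCE]. ROWS is JSON, a list of rows, each a list of 7 numbers: the shift along the tool's x, y, z in units of 50 mm (1.0 is 50 mm), then the turn, a rotation vector about the tool's x, y, z in units of 8 degrees (1.0 is 8 degrees), then the opening, from -1 (shut) to 1 (fully open), so that 0 is half open. In form: [[dx, dy, dz, ax, ay, az, jaw], ...]. A call has exactly 10 rows; each row is the pose to reach, as a shift and turn from the pose commanded when the call began, along the tool's axes at that moment; what a row does not reach only later rows make up. A row lasts 1/8 s, in which the tool goes at most 62.5 mm and 10.7 degrees, less where a joint would pass 70% of its speed; a pose out of reach is approached as far as the arm can. A call with a gripper value outside its range is refused whole. The fingers move at their own pace and stop on an object; FORCE is the grip in N (left out, the last holds). Time passes only in rows, so rows that repeat a pose let the fingers close, or fill a call up. It gives the time, the measured TCP pose, the force, the opening and the grip force at its end, in the units of the state.
- manip.get_obs(): the state, without advancing time (a new reading comes with each control period).
- manip.camera(name): name is "scene" or "top" or "wrist"; returns (picture, depth): 400x640x3 uint8, red, green, blue; 400x640 float32, m along the optical axis (not along the pixel's ray), 0 where there is no reading.
- manip.get_calibration(name): a dict with "fx", "fy", "cx", "cy" (pixels), "D" ([k1, k2, p1, p2, k3] as OpenCV has them; the pictures are not rectified), "xyz" and "orientation" of the camera in the world. Camera axes: x right, y up, looking along -z (the intrinsics and any distortion apply to the point x, -y, -z); pixel columns grow to the right and rows downward; lengths in m; the calibration is good to about 2 mm. A picture is of the moment at which its call begins: read the wrist's pose just before it. get_calibration takes no time and is no camera call; for the wrist camera it gives the pose at the moment of the call.
- manip.hand_in(): hands the job in; it is judged then, once.
Trained networks look in the newest picture that a camera, given by its name, has taken for a name from the list of things; names that differ only in an ending like _2 or _b are one class to them, and where a whole thing is asked for, a point or a joint stands for the part that bears it (a point fixed in the world has none). Each returns a list of dicts, best first, with "p" (0 to 1); they miss things now and then, are a little off and sometimes report something else, mostly with a low value. They report only what shows in the picture. A call takes as long as a camera call. They do not tell look-alikes from the thing itself.
- manip.find_in(thing, camera): "box" ([left, top, right, bottom] in pixels, round what is visible of it).
- manip.trace(thing, camera): "pixels" (400x640 bool, what is visible of it) and "box" ([left, top, right, bottom] in pixels, round what is visible of it).
- manip.tip_of(thing, camera): "pixel" ([column, row] in pixels: a listed point, or the origin of a listed thing).
The state is a dict: "clock": time; "joint_pos": joint angles; "joint_velocities": joint speeds; "tau": joint torques, N m; "position": TCP position; "ee_rot": TCP orientation; "ft_force": force on the tool from outside, world axes, zero at the start; "torque": the same for the moment, N m; "grip_width": opening from 0.0 (shut) to 1.0 (fully open); "grasp_force": force on a finger pad.
Only numpy, scipy, OpenCV 4.12 (cv2) and the standard library are available. Lean on these libraries where they do the work, as an engineer would, in place of code of your own. Each camera call takes 0.05 s, during which the arm holds its last target. There are 200 camera calls.

## Working session

There is one attempt and no reset: what is moved stays moved. The work goes in short steps, Python scripts to look and compute and a shell command to move; the robot and the scene stay as the last step left them, time stands still between calls to the robot, and variables do not carry over. Pictures are saved under pics/ and viewed, at most 10 in all, crops included, and the job is handed in when it is done.

```bash
mkdir -p pics; cat > h.py <<'E'
import numpy as np, cv2
from scipy.spatial.transform import Rotation as R
from workcell import manip
def cam(n):
    c=manip.get_calibration(n); p,d=manip.camera(n); return c,p,d
def px2w(c,uv,depth=None,z=None):
    K=np.array([[c['fx'],0,c['cx']],[0,c['fy'],c['cy']],[0,0,1]])
    a=cv2.undistortPoints(np.array([[uv]],float),K,np.array(c['D'],float))[0,0]
    r=np.array([a[0],-a[1],-1.]); Q=R.from_quat(c['orientation']).as_matrix(); o=np.array(c['xyz'])
    w=Q@r
    s=depth if z is None else (z-o[2])/w[2]
    return o+s*w
E
python3 - <<'E'
from h import *
o=manip.get_obs(); print(o['position'],o['ee_rot'],o['ft_force'],o['clock'],manip.tip_reach)
for n in ['scene','top']:
    c,p,d=cam(n); cv2.imwrite(f'pics/{n}0.png',p[...,::-1])
    print(n,c['xyz'],c['orientation'])
    for t,z in [('lock_top',.072),('push_face',.082),('nest_centre',.049),('test_module_centre',.049),('start_key_top',None),('slide_tester',0)]:
        for r in manip.tip_of(t,n)[:2]:
            u=r['pixel']; dd=d[int(round(u[1])),int(round(u[0]))]
            print(t,round(r['p'],2),np.round(u,1),np.round(px2w(c,u,dd),4),np.round(px2w(c,u,z=z),4) if z is not None else '')
E
```

```text
[0.20935912 0.5885128  0.24451228] [ 1.70047320e-01  9.85435639e-01 -7.08492494e-04 -8.78554635e-05] [-0.63073092  0.70675446 -0.36860406] 0.0 0.014
scene [-0.62836413 -0.68752379  0.7674037 ] [ 0.45183457 -0.24621876 -0.41371859  0.75103846]
lock_top 0.66 [351.6 205.6] [ 0.51   -0.0865  0.0745] [ 0.5141 -0.0843  0.072 ]
lock_top 0.5 [290.1 225.8] [0.3928 0.0776 0.0055] [0.3037 0.0108 0.072 ]
push_face 0.93 [350.  197.1] [ 0.5506 -0.058   0.08  ] [ 0.5471 -0.0598  0.082 ]
nest_centre 0.59 [332.2 203.1] [ 0.5173 -0.0089  0.0585] [5.327e-01 1.000e-04 4.900e-02]
test_module_centre 0.67 [340.1 244.3] [ 0.37   -0.1257  0.0164] [ 0.3267 -0.1501  0.049 ]
test_module_centre 0.52 [314.5 232. ] [ 0.3889 -0.0209  0.0159] [ 0.3441 -0.0503  0.049 ]
slide_tester 0.93 [318.9 210.7] [0.4696 0.0137 0.0451] [0.5382 0.0575 0.    ]
top [0.22727886 0.01617369 1.26602695] [ 0.07014565 -0.07086287 -0.69579927  0.71128153]
lock_top 0.47 [311.6 180.1] [0.5347 0.0529 0.0113] [0.5198 0.0511 0.072 ]
push_face 0.57 [346.9 177.2] [ 0.5263 -0.0543  0.0912] [ 0.5287 -0.0548  0.082 ]
nest_centre 0.91 [327.2 179.6] [0.5257 0.0039 0.0588] [0.5281 0.0038 0.049 ]
test_module_centre 0.69 [363.3 226.3] [ 0.3913 -0.1119  0.0077] [ 0.3859 -0.1077  0.049 ]
test_module_centre 0.66 [323.3 178.9] [0.5282 0.0158 0.0565] [0.53   0.0158 0.049 ]
start_key_top 0.59 [270.  180.5] [0.5086 0.1726 0.1015] 
slide_tester 0.96 [308.4 182.5] [0.5256 0.0626 0.0156] [0.5293 0.0632 0.    ]
```

```bash
python3 - <<'E'
import cv2
a=cv2.imread('pics/top0.png'); cv2.imwrite('pics/top0c.png',cv2.resize(a[110:260,230:430],None,fx=4,fy=4,interpolation=cv2.INTER_CUBIC))
E
```

```text
(no output)
```

View pics/top0c.png

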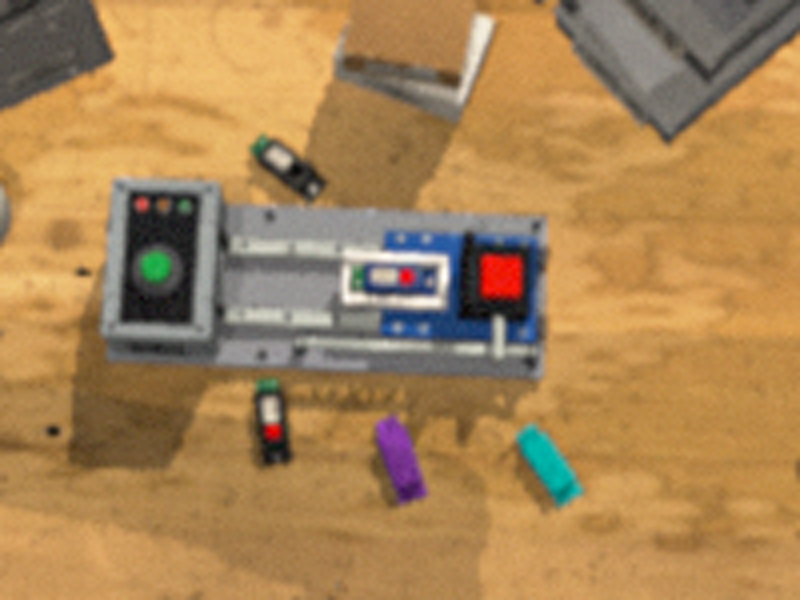

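View pics/scene0.png

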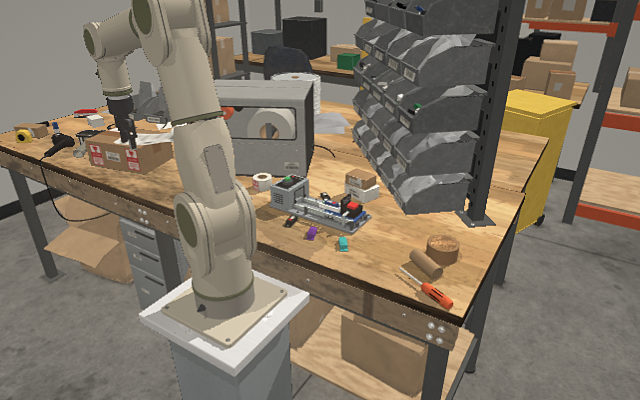

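The module to test is the blue one with the red disc and green terminal, in the white nest at about (331,179) in the top picture. The purple (330,225) and turquoise (367,226) ones are decoys, and the two black ones, (298,215) and (302,151), are spares. The red button is at about (355,179) and the green key at (269,177). I'll measure these by colour and depth.

```bash
cat > m.py <<'E'
from h import *
c,p,d=cam('top'); hsv=cv2.cvtColor(p,cv2.COLOR_RGB2HSV).astype(int)
H,S,V=hsv[...,0],hsv[...,1],hsv[...,2]
def blob(m,l,t,r,b):
    k=np.zeros_like(m); k[t:b,l:r]=m[t:b,l:r]
    n,lab,st,ce=cv2.connectedComponentsWithStats(k.astype(np.uint8)); i=1+st[1:,4].argmax()
    return ce[i],lab==i,st[i]
red,rm,st=blob(((H<8)|(H>172))&(S>150)&(V>90),340,160,370,195)
print('red',red,st,np.median(d[rm])); 
zb=px2w(c,red,np.median(d[rm])); print(zb,px2w(c,red,z=.072))
g,gm,st=blob((H>45)&(H<85)&(S>110),255,160,285,195)
print('green',g,st); print(px2w(c,g,np.median(d[gm])))
# fixture axis: median height cloud of tester top edges / base
pts=[]
for v in range(140,215):
    for u in range(245,375):
        if d[v,u]>0: pts.append(px2w(c,(u,v),d[v,u]))
pts=np.array(pts)
for lo,hi in [(.078,.092),(.006,.02)]:
    q=pts[(pts[:,2]>lo)&(pts[:,2]<hi)&(pts[:,0]>.42)&(pts[:,0]<.62)]
    if lo>.05: q=q[q[:,1]>.09]
    r=cv2.minAreaRect(q[:,:2].astype(np.float32)); print(lo,len(q),r)
E
python3 m.py; python3 - <<'E'
from h import *
o=manip.get_obs();print(o['joint_pos'],o['clock'])
# obstacles between: max heights on grid
c,p,d=cam('top')
g={}
for v in range(0,400,3):
    for u in range(0,640,3):
        if d[v,u]>0:
            w=px2w(c,(u,v),d[v,u])
            if .25<w[0]<.9 and -.3<w[1]<.7:
                k=(int(w[0]//.1),int(np.floor(w[1]/.1))); g[k]=max(g.get(k,0),round(float(w[2]),2))
for i in range(2,9): print(i,[g.get((i,j),-1) for j in range(-3,7)])
E
```

```text
red [354.91869919 178.72357724] [350 173  11  12 123] 1.2317318
[ 0.52752214 -0.07988548  0.06997492] [ 0.52701378 -0.07972284  0.072     ]
green [268.63829787 176.46808511] [265 173   8   8  47]
[0.51934685 0.17645724 0.10703267]
0.078 968 ((0.5332801342010498, 0.17647045850753784), (0.0826399102807045, 0.12375929951667786), 89.18020629882812)
0.006 1825 ((0.5221797823905945, 0.05813434720039368), (0.19604837894439697, 0.40811145305633545), 0.7058214545249939)
[-1.25158035  0.33220433 -0.06467146  1.46005948  0.02159781  1.34990661
 -0.0884993 ] 0.75
2 [0, 0.01, 0, 0, 0, 0, 0.01, 0.01, 0.58, 0]
3 [0, 0.02, 0.02, 0.01, 0.01, 0.01, 0.02, 0.02, 0.01, 0]
4 [0.01, 0.04, 0.06, 0.05, 0.09, 0.09, 0.01, 0.01, 0.01, 0.01]
5 [0.01, 0.04, 0.09, 0.06, 0.11, 0.09, 0.05, 0.34, 0.34, 0.34]
6 [0.68, 0.64, 0.09, 0.09, 0.02, 0.34, 0.34, 0.34, 0.34, 0.34]
7 [0.65, 0.64, 0.5, 0.09, 0.01, 0.34, 0.34, 0.34, 0.34, 0.34]
8 [-1, 0.5, 0.5, 0.35, 0.01, 0.34, 0.34, 0.34, 0.34, 0.34]
```

```bash
cat > go.py <<'E'
import sys
from h import *
# usage: go.py x y z yawdeg(tool x) : shift & turn in row units from the measured pose
x,y,z,yaw=map(float,sys.argv[1:5])
o=manip.get_obs(); Q=R.from_quat(o['ee_rot']); a=np.radians(yaw)
X=np.array([np.cos(a),np.sin(a),0]); Z=np.array([0,0,-1.]); T=R.from_matrix(np.c_[X,np.cross(Z,X),Z])
print('pos',np.round(o['position'],4),'F',np.round(o['ft_force'],2),'t',o['clock'])
print('shift',np.round(Q.inv().apply(np.array([x,y,z])-o['position'])/.05,3),'turn',np.round(np.degrees((Q.inv()*T).as_rotvec())/8,3))
E
python3 go.py .527 -.072 .20 88.9
python3 - <<'E'
from h import *
P=[]
for n in ['top','scene']:
    c,p,d=cam(n)
    for v in range(0,400,2):
        for u in range(0,640,2):
            if d[v,u]>0: P.append(px2w(c,(u,v),d[v,u]))
P=np.array(P); P=P[(P[:,2]>.12)&(P[:,0]>.4)&(P[:,0]<1)]
for y in np.arange(-.3,.5,.05):
    for lo,hi in [(.12,.3),(.3,.6),(.6,1)]:
        q=P[(P[:,1]>y)&(P[:,1]<y+.05)&(P[:,2]>lo)&(P[:,2]<hi)]
        print(f'{y:.2f} z>{lo} minx',np.round(np.sort(q[:,0])[3],3) if len(q)>4 else None,end='; ')
    print()
E
```

```text
pos [0.2095 0.5889 0.2454] F [ 0.14 -0.43 -0.07] t 0.8
shift [-10.413 -10.325   0.906] turn [ 1.00e-03 -1.00e-03  8.94e+00]
-0.30 z>0.12 minx 0.674; -0.30 z>0.3 minx 0.674; -0.30 z>0.6 minx 0.672; 
-0.25 z>0.12 minx 0.646; -0.25 z>0.3 minx 0.643; -0.25 z>0.6 minx 0.641; 
-0.20 z>0.12 minx 0.663; -0.20 z>0.3 minx 0.664; -0.20 z>0.6 minx 0.662; 
-0.15 z>0.12 minx 0.719; -0.15 z>0.3 minx 0.717; -0.15 z>0.6 minx 0.718; 
-0.10 z>0.12 minx 0.777; -0.10 z>0.3 minx 0.773; -0.10 z>0.6 minx 0.782; 
-0.05 z>0.12 minx 0.832; -0.05 z>0.3 minx 0.828; -0.05 z>0.6 minx 0.834; 
-0.00 z>0.12 minx 0.891; -0.00 z>0.3 minx 0.888; -0.00 z>0.6 minx 0.896; 
0.05 z>0.12 minx 0.943; 0.05 z>0.3 minx 0.939; 0.05 z>0.6 minx 0.95; 
0.10 z>0.12 minx None; 0.10 z>0.3 minx None; 0.10 z>0.6 minx None; 
0.15 z>0.12 minx None; 0.15 z>0.3 minx None; 0.15 z>0.6 minx None; 
0.20 z>0.12 minx 0.692; 0.20 z>0.3 minx 0.7; 0.20 z>0.6 minx None; 
0.25 z>0.12 minx 0.668; 0.25 z>0.3 minx 0.674; 0.25 z>0.6 minx None; 
0.30 z>0.12 minx 0.643; 0.30 z>0.3 minx 0.648; 0.30 z>0.6 minx None; 
0.35 z>0.12 minx 0.622; 0.35 z>0.3 minx 0.623; 0.35 z>0.6 minx None; 
0.40 z>0.12 minx 0.595; 0.40 z>0.3 minx 0.596; 0.40 z>0.6 minx None; 
0.45 z>0.12 minx 0.576; 0.45 z>0.3 minx 0.568; 0.45 z>0.6 minx None;
```

```bash
python3 -m pendant '[[-0.7,-0.7,0,0,0,0.6,-1],[-1.4,-1.4,0,0,0,1.2,-1],[-2.1,-2.1,0,0,0,1.8,-1],[-2.8,-2.8,0,0,0,2.4,-1],[-3.5,-3.5,0,0,0,3.0,-1],[-4.2,-4.2,0,0,0,3.6,-1],[-4.9,-4.9,0,0,0,4.2,-1],[-5.6,-5.6,0,0,0,4.8,-1],[-6.3,-6.3,0,0,0,5.4,-1],[-7,-7,0,0,0,6,-1]]' 60; python3 go.py .527 -.072 .20 88.9
```

```text
clock: 2.15
position: [0.4224, 0.1403, 0.2456]
ee_rot: [0.557, 0.83, 0.0, 0.0]
ft_force: [0.7, 0.4, 0.2]
grip_width: 0.002
grasp_force: 0.0
pos [0.4224 0.1403 0.2456] F [0.72 0.43 0.19] t 2.15
shift [-4.722  0.326  0.911] turn [ 0.006 -0.004  2.921]
```

```bash
python3 -m pendant '[[-0.7,0,0,0,0,0.4,-1],[-1.4,0.1,0.1,0,0,0.8,-1],[-2.1,0.1,0.3,0,0,1.2,-1],[-2.8,0.2,0.4,0,0,1.8,-1],[-3.5,0.2,0.5,0,0,2.2,-1],[-4.2,0.3,0.6,0,0,2.7,-1],[-4.6,0.32,0.8,0,0,2.9,-1],[-4.7,0.32,0.9,0,0,2.93,-1],[-4.7,0.32,0.9,0,0,2.93,-1],[-4.7,0.32,0.9,0,0,2.93,-1]]'; python3 go.py .527 -.072 .105 88.9
python3 - <<'E'
from h import *
c,p,d=cam('wrist'); cv2.imwrite('pics/w1.png',p[...,::-1]); print(c['xyz'],c['orientation'])
E
```

```text
clock: 3.4
position: [0.5263, -0.0683, 0.2006]
ee_rot: [0.713, 0.701, 0.0, -0.0]
ft_force: [0.4, 0.0, 0.6]
grip_width: -0.002
grasp_force: 0.0
pos [ 0.5263 -0.0683  0.2006] F [0.43 0.01 0.64] t 3.4
shift [-0.076  0.015  1.912] turn [ 0.002 -0.005  0.022]
[5.28058812e-01 4.71744617e-04 3.28954503e-01] [-1.35936558e-01  9.61148437e-04 -7.57945416e-03  9.90688084e-01]
```

View pics/w1.png

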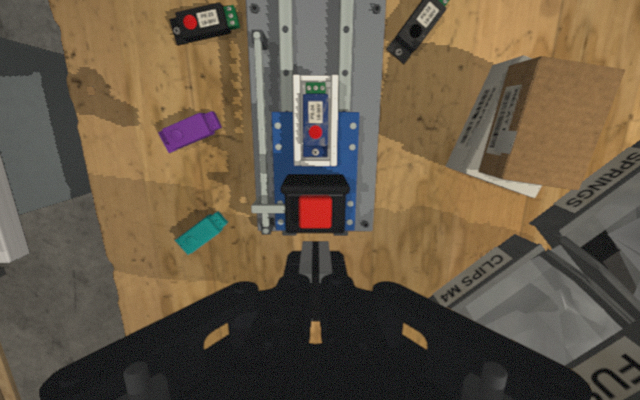

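The wrist view confirms it: the blue module with the red disc (315,132) and green terminal (315,88) sits in the white nest, the red button is at (316,211) and the push plate at (315,185). The purple and turquoise pieces lie apart on the bench. Next I'll measure the button and plate from this view.

```bash
python3 - <<'E'
from h import *
c,p,d=cam('wrist'); hsv=cv2.cvtColor(p,cv2.COLOR_RGB2HSV).astype(int)
H,S,V=hsv[...,0],hsv[...,1],hsv[...,2]
m=((H<8)|(H>172))&(S>150)&(V>90); m[:185]=0; m[240:]=0; m[:,:290]=0; m[:,345:]=0
v,u=np.nonzero(m); print(u.min(),u.max(),v.min(),v.max())
print('depths',np.median(d[m]))
P=np.array([px2w(c,(a,b),d[b,a]) for a,b in zip(u,v) if d[b,a]>0]); 
P=P[abs(P[:,2]-np.median(P[:,2]))<.006]
print(np.median(P,0),P.min(0),P.max(0)); r=cv2.minAreaRect(P[:,:2].astype(np.float32)); print(r)
for t in ['lock_top','push_face','nest_centre']:
    q=manip.tip_of(t,'wrist')[0]; a=np.round(q['pixel']).astype(int); print(t,q['p'],q['pixel'],px2w(c,q['pixel'],d[a[1],a[0]]))
# rail/base edge angle : base right edge
E=[]
for b in range(0,230,5):
    for a in range(230,400):
        w=px2w(c,(a,b),d[b,a])
        if d[b,a]>0 and .006<w[2]<.018: E.append(w)
E=np.array(E); ys=np.round(E[:,1]/.01).astype(int)
k=[(E[ys==i,1].mean(),np.percentile(E[ys==i,0],99)) for i in np.unique(ys) if (ys==i).sum()>20]
k=np.array(k); print(np.polyfit(k[:,0],k[:,1],1))
E
```

```text
298 331 195 228
depths 0.26921666
[ 0.52691512 -0.07751536  0.07153454] [ 0.511816   -0.09307     0.06566385] [ 0.54179113 -0.06364106  0.07384264]
((0.5269885063171387, -0.07834765315055847), (0.029072389006614685, 0.029852110892534256), 88.83273315429688)
lock_top 0.89 [314.1, 215.0] [ 0.52606787 -0.08013604  0.07333803]
push_face 0.73 [206.3, 28.4] [0.42760637 0.0870753  0.01769638]
nest_centre 0.83 [314.2, 121.9] [0.52742598 0.00108453 0.05641893]
[0.02530232 0.59394955]
```

```bash
python3 -m pendant '[[-0.08,0.015,0.3,0,0,0.02,-1],[-0.08,0.015,0.6,0,0,0.02,-1],[-0.08,0.015,0.9,0,0,0.02,-1],[-0.08,0.015,1.2,0,0,0.02,-1],[-0.08,0.015,1.5,0,0,0.02,-1],[-0.08,0.015,1.8,0,0,0.02,-1],[-0.08,0.015,2.0,0,0,0.02,-1],[-0.08,0.015,2.1,0,0,0.02,-1],[-0.08,0.015,2.1,0,0,0.02,-1],[-0.08,0.015,2.1,0,0,0.02,-1]]'; python3 go.py .527 -.072 .079 88.9
```

```text
clock: 4.9
position: [0.5273, -0.0734, 0.0957]
ee_rot: [0.714, 0.7, 0.0, 0.0]
ft_force: [-0.2, 0.9, -0.5]
grip_width: 0.0
grasp_force: 0.0
pos [ 0.5273 -0.0734  0.0957] F [-0.22  0.92 -0.49] t 4.9
shift [ 0.027 -0.008  0.335] turn [ 0.006 -0.001 -0.011]
```

```bash
python3 -m pendant '[[0.02,0,0.05,0,0,0,-1],[0.02,0,0.1,0,0,0,-1],[0.02,0,0.15,0,0,0,-1],[0.02,0,0.2,0,0,0,-1],[0.02,0,0.24,0,0,0,-1],[0.02,0,0.28,0,0,0,-1],[0.02,0,0.32,0,0,0,-1],[0.02,0,0.32,0,0,0,-1],[0.02,0,0.32,0,0,0,-1],[0.02,0,0.32,0,0,0,-1]]'; python3 go.py .527 -.072 .079 88.9
```

```text
clock: 6.15
position: [0.5271, -0.0724, 0.0795]
ee_rot: [0.714, 0.7, 0.0, -0.0]
ft_force: [-1.4, 0.8, 6.0]
grip_width: 0.004
grasp_force: 3.0
pos [ 0.5271 -0.0724  0.0795] F [-1.38  0.84  5.96] t 6.15
shift [ 0.007 -0.002  0.009] turn [ 0.001 -0.001 -0.011]
```

```bash
python3 -m pendant '[[0.05,0,0.02,0,0,0,-1],[0.1,0,0.03,0,0,0,-1],[0.2,0,0.03,0,0,0,-1],[0.35,0,0.03,0,0,0,-1],[0.55,0,0.03,0,0,0,-1],[0.8,0,0.03,0,0,0,-1],[1.05,0,0.03,0,0,0,-1],[1.3,0,0.03,0,0,0,-1],[1.5,0,0.03,0,0,0,-1],[1.7,0,0.03,0,0,0,-1]]'; python3 go.py .5295 .0525 .079 88.9
```

```text
clock: 7.4
position: [0.5289, 0.0124, 0.0785]
ee_rot: [0.715, 0.7, 0.0, 0.0]
ft_force: [-5.8, -1.0, 13.4]
grip_width: -0.005
grasp_force: 6.7
pos [0.5289 0.0124 0.0785] F [-5.84 -1.02 13.39] t 7.4
shift [ 0.802 -0.006 -0.009] turn [ 0.002 -0.    -0.015]
```

```bash
python3 -m pendant '[[0.15,0,0,0,0,0,-1],[0.3,0,0,0,0,0,-1],[0.42,0,0,0,0,0,-1],[0.52,0,0,0,0,0,-1],[0.6,0,0,0,0,0,-1],[0.66,0,0,0,0,0,-1],[0.7,0,0,0,0,0,-1],[0.74,0,0,0,0,0,-1],[0.78,0,0,0,0,0,-1],[0.78,0,0,0,0,0,-1]]'; python3 go.py .5295 .053 .079 88.9
```

```text
clock: 8.65
position: [0.5298, 0.0496, 0.0785]
ee_rot: [0.715, 0.699, -0.0, 0.001]
ft_force: [-5.4, -6.4, 13.2]
grip_width: -0.002
grasp_force: 6.8
pos [0.5298 0.0496 0.0785] F [-5.42 -6.37 13.17] t 8.65
shift [ 0.068 -0.008 -0.009] turn [ 0.002  0.012 -0.022]
```

```bash
python3 -m pendant '[[0.02,0,0,0,0,0,-1],[0.03,0,0,0,0,0,-1],[0.04,0,0,0,0,0,-1],[0.05,0,0,0,0,0,-1],[0.06,0,0,0,0,0,-1],[0.06,0,0,0,0,0,-1],[0.06,0,0,0,0,0,-1],[0.06,0,0,0,0,0,-1],[0.06,0,0,0,0,0,-1],[0.06,0,0,0,0,0,-1]]'; python3 go.py .5295 .053 .079 88.9
```

```text
clock: 9.9
position: [0.5304, 0.0526, 0.0785]
ee_rot: [0.715, 0.699, -0.0, 0.001]
ft_force: [-1.8, -7.4, 9.8]
grip_width: -0.002
grasp_force: 5.1
pos [0.5304 0.0526 0.0785] F [-1.82 -7.39  9.85] t 9.9
shift [ 0.008 -0.019 -0.009] turn [ 0.011  0.012 -0.023]
```

```bash
python3 -m pendant '[[0.01,0,0,0,0,0,-1],[0.02,0,0,0,0,0,-1],[0.03,0,0,0,0,0,-1],[0.04,0,0,0,0,0,-1],[0.05,0,0,0,0,0,-1],[0.05,0,0,0,0,0,-1],[0.05,0,0,0,0,0,-1],[0.05,0,0,0,0,0,-1],[0.05,0,0,0,0,0,-1],[0.05,0,0,0,0,0,-1]]'; python3 go.py .5295 .053 .079 88.9
python3 - <<'E'
from h import *
c,p,d=cam('wrist'); cv2.imwrite('pics/w2.png',p[...,::-1])
E
```

```text
clock: 11.15
position: [0.5304, 0.0526, 0.0786]
ee_rot: [0.716, 0.698, -0.001, 0.002]
ft_force: [-2.3, -15.3, 12.0]
grip_width: 0.001
grasp_force: 8.7
pos [0.5304 0.0526 0.0786] F [ -2.29 -15.25  12.03] t 11.15
shift [ 0.007 -0.019 -0.009] turn [ 0.01   0.029 -0.038]
```

View pics/w2.png

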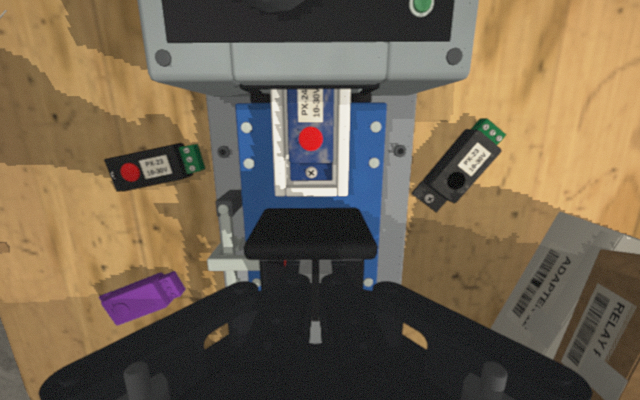

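The carriage is against the tester: pushing harder raised the force to 15 N with no movement, and the module (311,138) is still in its nest. I'll lift straight up so the button springs back.

```bash
python3 -m pendant '[[0,0,-0.05,0,0,0,-1],[0,0,-0.1,0,0,0,-1],[0,0,-0.15,0,0,0,-1],[0,0,-0.2,0,0,0,-1],[0,0,-0.3,0,0,0,-1],[-0.05,0,-0.6,0,0,0,-1],[-0.05,0,-1.1,0,0,0,-1],[-0.05,0,-1.6,0,0,0,-1],[-0.05,0,-2.1,0,0,0,-1],[-0.05,0,-2.1,0,0,0,-1]]'; python3 go.py .53 .1 .19 88.9
python3 - <<'E'
from h import *
c,p,d=cam('wrist'); cv2.imwrite('pics/w3.png',p[...,::-1])
hsv=cv2.cvtColor(p,cv2.COLOR_RGB2HSV).astype(int); H,S,V=hsv[...,0],hsv[...,1],hsv[...,2]
m=((H<8)|(H>172))&(S>150)&(V>90); m[:185]=0; m[250:]=0; m[:,:290]=0; m[:,345:]=0
v,u=np.nonzero(m); P=np.array([px2w(c,(a,b),d[b,a]) for a,b in zip(u,v) if d[b,a]>0]); print('button',len(P),np.median(P,0),cv2.minAreaRect(P[:,:2].astype(np.float32)))
for v in (c,): pass
m=(H>45)&(H<85)&(S>110); n,lab,st,ce=cv2.connectedComponentsWithStats(m.astype(np.uint8))
for i in range(1,n):
    if st[i,4]>60: q=np.median(d[lab==i]); print('green',ce[i],st[i],px2w(c,ce[i],q))
E
```

```text
clock: 12.45
position: [0.5307, 0.055, 0.1845]
ee_rot: [0.714, 0.7, 0.002, 0.001]
ft_force: [0.6, -0.3, -1.1]
grip_width: 0.004
grasp_force: 0.0
pos [0.5307 0.055  0.1845] F [ 0.57 -0.32 -1.07] t 12.45
shift [ 0.9   -0.033 -0.108] turn [ 0.024 -0.012 -0.01 ]
button 1184 [0.52905818 0.04345278 0.07146283] ((0.5286421775817871, 0.04037147015333176), (0.033740878105163574, 0.030438097193837166), 88.49715423583984)
green [291.99815157  33.93253235] [ 275   14   35   41 1082] [0.51978795 0.17714367 0.10750783]
green [427.26436782 131.52873563] [419 124  18  16  87] [0.64488701 0.11320331 0.0100738 ]
green [232.53389831 148.50847458] [225 140  15  20 118] [0.44965689 0.10040952 0.01001286]
```

View pics/w3.png

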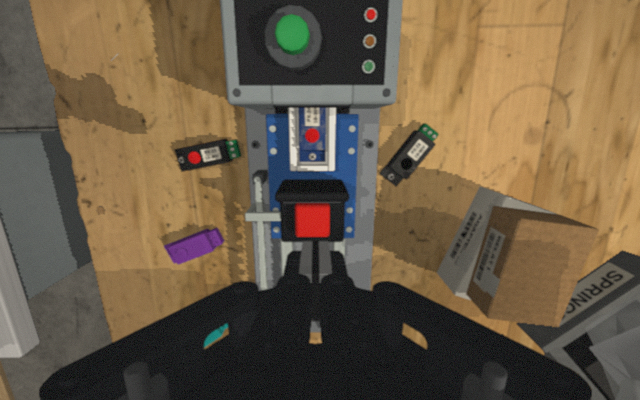

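The button is back up (top at 71.5 mm) at (312,220) and has travelled about 120 mm. The module is still in its nest, and the green key at (292,34) agrees with the top-camera measurement. I'll move above the key now.

```bash
python3 go.py .5195 .177 .132 88.9; python3 -m pendant '[[0.4,-0.04,0,0,0,0,-1],[0.8,-0.08,0,0,0,0,-1],[1.2,-0.12,0,0,0,0,-1],[1.6,-0.16,0,0,0,0,-1],[2,-0.2,0,0,0,0,-1],[2.3,-0.25,0,0,0,0,-1],[2.43,-0.27,0.3,0,0,0,-1],[2.43,-0.27,0.7,0,0,0,-1],[2.43,-0.27,1.0,0,0,0,-1],[2.43,-0.27,1.0,0,0,0,-1]]'; python3 go.py .5195 .177 .1165 88.9
```

```text
pos [0.53   0.0549 0.1832] F [-0.27 -0.1   0.1 ] t 12.5
shift [ 2.436 -0.261  1.026] turn [ 0.01  -0.006 -0.008]
clock: 13.75
position: [0.5179, 0.1756, 0.1313]
ee_rot: [0.715, 0.7, -0.001, -0.0]
ft_force: [0.1, -0.3, 0.3]
grip_width: -0.001
grasp_force: 0.0
pos [0.5179 0.1756 0.1313] F [ 0.1  -0.29  0.25] t 13.75
shift [0.029 0.031 0.297] turn [-0.015  0.011 -0.016]
```

```bash
python3 -m pendant '[[0.03,0.03,0.06,0,0,0,-1],[0.03,0.03,0.12,0,0,0,-1],[0.03,0.03,0.18,0,0,0,-1],[0.03,0.03,0.22,0,0,0,-1],[0.03,0.03,0.26,0,0,0,-1],[0.03,0.03,0.3,0,0,0,-1],[0.03,0.03,0.32,0,0,0,-1],[0.03,0.03,0.32,0,0,0,-1],[0.03,0.03,0.32,0,0,0,-1],[0.03,0.03,0.32,0,0,0,-1]]'; python3 go.py .5195 .177 .1155 88.9
```

```text
clock: 15.0
position: [0.5202, 0.1779, 0.1169]
ee_rot: [0.714, 0.7, 0.0, -0.0]
ft_force: [-2.1, 0.0, 4.4]
grip_width: -0.001
grasp_force: 2.2
pos [0.5202 0.1779 0.1169] F [-2.07  0.03  4.35] t 15.0
shift [-0.018 -0.014  0.028] turn [ 0.001 -0.001 -0.011]
```

```bash
python3 -m pendant '[[0,0,0.02,0,0,0,-1],[0,0,0.03,0,0,0,-1],[0,0,0.04,0,0,0,-1],[0,0,0.05,0,0,0,-1],[0,0,0.06,0,0,0,-1],[0,0,0.06,0,0,0,-1],[0,0,0.06,0,0,0,-1],[0,0,0.06,0,0,0,-1],[0,0,0.06,0,0,0,-1],[0,0,0.06,0,0,0,-1]]'; python3 go.py .5195 .177 .1155 88.9
```

```text
clock: 16.25
position: [0.5204, 0.1779, 0.1157]
ee_rot: [0.714, 0.7, 0.001, -0.0]
ft_force: [-10.8, -3.9, 27.1]
grip_width: 0.005
grasp_force: 13.1
pos [0.5204 0.1779 0.1157] F [-10.8   -3.88  27.14] t 16.25
shift [-0.019 -0.018  0.005] turn [ 0.001 -0.009 -0.013]
```

The force rose to 27 N, so the key has bottomed out. I'll lift clear and check.

```bash
python3 -m pendant '[[0,0,-0.1,0,0,0,-1],[0,0,-0.3,0,0,0,-1],[0,0,-0.6,0,0,0,-1],[-0.3,0,-1,0,0,0,-1],[-0.7,0,-1.5,0,0,0,-1],[-1.2,0,-2,0,0,0,-1],[-1.7,0,-2.2,0,0,0,-1],[-2,0,-2.2,0,0,0,-1],[-2,0,-2.2,0,0,0,-1],[-2,0,-2.2,0,0,0,-1]]'
python3 - <<'E'
from h import *
c,p,d=cam('wrist'); cv2.imwrite('pics/w4.png',p[...,::-1])
hsv=cv2.cvtColor(p,cv2.COLOR_RGB2HSV).astype(int); H,S,V=hsv[...,0],hsv[...,1],hsv[...,2]
for nm,m in (('red',((H<8)|(H>172))&(S>150)&(V>90)),('green',(H>45)&(H<85)&(S>110))):
    n,lab,st,ce=cv2.connectedComponentsWithStats(m.astype(np.uint8))
    for i in range(1,n):
        if st[i,4]>200: print(nm,ce[i],st[i],px2w(c,ce[i],np.median(d[lab==i])))
print(manip.get_obs()['ft_force'])
E
```

```text
clock: 17.5
position: [0.5178, 0.079, 0.2232]
ee_rot: [0.714, 0.7, -0.0, -0.0]
ft_force: [-0.9, 0.1, 0.6]
grip_width: -0.002
grasp_force: 0.0
red [326.91062176 229.45854922] [312 217  30  28 772] [0.5296204  0.04393857 0.07164035]
green [314.11093991  81.75808937] [301  67  28  30 649] [0.5195028  0.17786098 0.10751641]
[ 0.44494504 -0.01139968 -0.81084395]
```

View pics/w4.png

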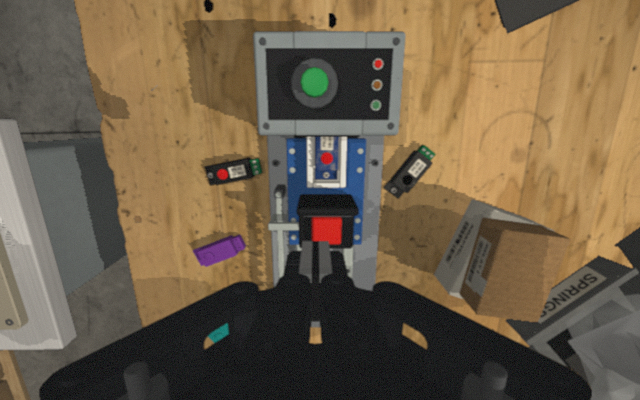

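The key is back up at (314,82), the button is up at (327,229), the carriage is home, the module is in its nest at (326,160), and the arm is clear.

```bash
python3 -c "from workcell import manip; print(manip.hand_in())"
```

```text
the job is handed in; nothing more can be done
None
```

Job handed in with no verdict shown: the carriage is locked at the end stop, the start key was pressed and let go, and the module still lies in its nest.

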